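# Hold a connecting rod level over its gauging fixture

### The job

Grip the connecting rod across its shank at its balance point, lift it and bring it over the two-post gauging fixture: big eye centred above the thick post and small eye above the thin post, level, with about 25 mm of air between the post tops and the rod. The program finishes while still holding the rod there, steady and in the air, so that a colleague can check the fit by eye. Keep the rod level all the way, do not touch the fixture with rod or gripper, and leave the other things where they are.

Things in the scene. Friction and masses are not known exactly. Their poses are not given: they have to be found in the camera images.
- con_rod: Loose grey steel connecting rod, about 0.5 kg, lying flat: 176 mm long, 18 thick. Big eye 60 mm across with 40 mm bore, small eye 31 mm with 14 mm bore, bores 128.4 mm apart. Straight shank between, 22 mm wide at the balance point. Origin on the underside, 6 mm from the balance point; z square to the flat faces, up; big-to-small direction is 67.6 degrees clockwise from its x (from above).
- rod_balance (a point): Balance point (centre of mass) of the rod, given on its underside (the top face is 18 mm above): on the middle line of the shank, 51.4 mm from the big bore's centre and 77.0 mm from the small bore's centre. Grip here, across the shank.
- rod_big_bore (a point): Centre of the rod's big bore, on the rod's underside (lying: at the bench).
- rod_small_bore (a point): Centre of the rod's small bore, on the rod's underside (lying: at the bench).
- fixture: Gauging fixture fixed on the bench: dark steel base plate 205 x 80 x 16 mm, two upright steel posts on its middle line, 128.4 mm apart, tops 60 mm above the bench; low shoulders round their feet reach 28 mm. Origin under the plate's centre; x points from the thick post (x = -64.2 mm) to the thin post (x = +64.2 mm), z up.
- post_big (a point): Centre of the top of the thick post (37 mm diameter), 60 mm above the bench.
- post_small (a point): Centre of the top of the thin post (13 mm diameter), 60 mm above the bench.
- micrometer: Bystander: outside micrometer lying on the bench, 52 x 102 x 16 mm; origin under its middle.
- nut_2: Bystander: steel hex nut 25 x 27 x 13 mm; origin under its middle.
- feeler_gauge: Bystander: fanned feeler gauge set lying flat, 94 x 68 x 10 mm; origin under its middle.
There are look-alikes about, which are no part of the job. There is more than one size of the con_rod; the job needs the smaller.

How it is judged:
By the outcome, as a careful person would: the job done as asked, in the order asked, and still so for the second after the job is handed in, while the arm keeps its last pose, push and grip.
It also fails if it takes over 35 s, if anything falls off the work surface, if the arm or the gripper's body presses on something with over 40 N, if the wrist force passes 120 N, or if a joint passes its speed limit or range.

### The arm

A 6-joint arm with a two-finger parallel gripper is mounted at the origin on a cart in front of the work surface, level with it; the furniture and walls round the work are solid. World frame = base frame: x ahead of the robot, y to its left, z up, the work surface at z = 0. Lengths are in mm, angles in rad, forces in N, time in s.
With the tool pointing down it reaches from about 275 to 850 mm from the base axis. Payload 19 kg.
Tool frame: the origin (TCP) lies on the centre line of the jaws, within the pads' length; the fingertips stand 17 mm ahead of it and the grasp point (between the pads) lies 2 mm behind it; z points along the fingers, y is the line along which they close (so a half turn about z gives the same grasp; the last joint's range is limited). The gripper opens to 85 mm and grips with 20 to 120 N. Pads are 22 mm wide; open, the fingers measure 114 mm over their backs; the gripper's body (76 mm by 85 mm) begins 54 mm behind the grasp point. The pads swing forward as they close: fully open they stand 13 mm farther back than shut.
Start: joints at [-1.349, 0.15, 1.437, -0, 1.554, -0.134], TCP at [200.269, -538.966, 248.267] pointing down, gripper open.
Joint ranges: [-2.8, 2.8], [-0.68, 2.1], [0.12, 2.68], [-1.39, 4.53], [0.16, 2.79], [-2.81, 2.81]. Speed limits (rad/s): [1.89, 1.89, 2.22, 3.01, 3.01, 3.01].

### API

Orientations are given as a unit quaternion [x, y, z, w].
In Python, from workcell import state, grab_frame, sign_off gives the robot as it stands.
- The arm moves only by the shell command python3 -m jog 'ROWS' [OPENING] [FORCE]. ROWS is JSON, a list that holds one entry, the list of rows, each a list of 4 numbers: the shift along the tool's x, y, z in m, then the turn about the tool's z in degrees. A call has 1 to 5 rows; each row is the pose to reach, as a shift and turn from the pose commanded when the call began, along the tool's axes at that moment; what a row does not reach only later rows make up. A row lasts 1/10 s, in which the tool goes at most 50 mm and 8.59 degrees, less where a joint would pass 70% of its speed; a pose out of reach is approached as far as the arm can. A call with a gripper value outside its range is refused whole. OPENING is the closure in counts, from 0 (fully open) to 255 (shut), set as the call begins (- or left out, the last holds). The fingers move at their own pace and stop on an object; FORCE is the grip in N (left out, the last holds). Time passes only in rows, so rows that repeat a pose let the fingers close. It gives the time, the measured TCP pose, the force, the opening and the grip force at its end, in the units of the state.
- state(): the state, without advancing time (a new reading comes with each control period).
- grab_frame(name): name is "side" or "top"; returns a dict with "frame" (384x512x3 uint8, red, green, blue), "fx", "fy", "cx", "cy" (pixels), "R" (3x3) and "t" (3): a world point X has camera coordinates R X + t. Camera axes: x right, y down, z forward; pixel columns grow to the right and rows downward; lengths in mm; the calibration is good to about 2 mm. A picture is of the moment at which its call begins. There is no depth.
- sign_off(): hands the job in; it is judged then, once.
The state is a dict: "clock": time; "qpos": joint angles; "joint_velocities": joint speeds; "joint_torque": joint torques, N m; "position": TCP position; "tool_rot": TCP orientation; "ft_force": force on the tool from outside, world axes, zero at the start; "ft_torque": the same for the moment, N m; "opening": finger opening in mm; "grip_force": force on a finger pad.
Only numpy, scipy, OpenCV 4.12 (cv2) and the standard library are available. Lean on these libraries where they do the work, as an engineer would, in place of code of your own. Each camera call takes 0.05 s, during which the arm holds its last target. There are 200 camera calls.

## Working session

There is one attempt and no reset: what is moved stays moved. The work goes in short steps, Python scripts to look and compute and a shell command to move; the robot and the scene stay as the last step left them, time stands still between calls to the robot, and variables do not carry over. Pictures are saved under pics/ and viewed, at most 10 in all, crops included, and the job is handed in when it is done.

```bash
mkdir -p pics; ls
python3 - <<'E'
from workcell import state, grab_frame
import cv2,pickle
s=state(); print(s)
for n in("top","side"):
    f=grab_frame(n); pickle.dump(f,open(f"{n}0.pkl","wb")); cv2.imwrite(f"pics/{n}0.png",f["frame"][:,:,::-1]); print(n,f["fx"],f["fy"],f["cx"],f["cy"],f["R"],f["t"])
E
```

```text
pics
{'clock': 0.0, 'qpos': array([-1.34899200e+00,  1.51005021e-01,  1.43799225e+00, -4.79732160e-06,
        1.55380232e+00, -1.33978219e-01]), 'joint_velocities': array([ 5.75822803e-04, -9.94060673e-04,  1.02221876e-03,  4.50133594e-05,
        1.99391900e-03, -1.07034067e-03]), 'joint_torque': array([-1.01558773e-03, -7.13075781e+01, -5.70859766e+01, -2.75114389e-04,
        9.12925811e-03,  8.21442882e-05]), 'position': array([ 200.23108347, -538.78471816,  247.68392023]), 'tool_rot': array([ 9.84218843e-01,  1.76954530e-01, -2.88875387e-05, -6.02779907e-04]), 'ft_force': array([-0.25908529, -0.43412871, -0.15129507]), 'ft_torque': array([-0.01550889, -0.07352454,  0.03677278]), 'grip_force': 0.0, 'opening': 85.30458863292984}
top 499.0119439055838 499.0119439055838 259.40907917553056 188.49852754723648 [[ 0.01418958 -0.99988594  0.00517231]
 [-0.9785993  -0.01494914 -0.20523142]
 [ 0.20528533 -0.00214948 -0.97869981]] [-254.10247409  544.86290352  852.29594754]
side 368.22240121621167 368.22240121621167 260.5808106895633 195.3025463065164 [[ 0.99855306  0.05357623 -0.00462336]
 [ 0.0182413  -0.41834613 -0.9081045 ]
 [-0.05058698  0.90670619 -0.4187181 ]] [-509.49264534  -74.14428594 1139.16164884]
```

View pics/top0.png

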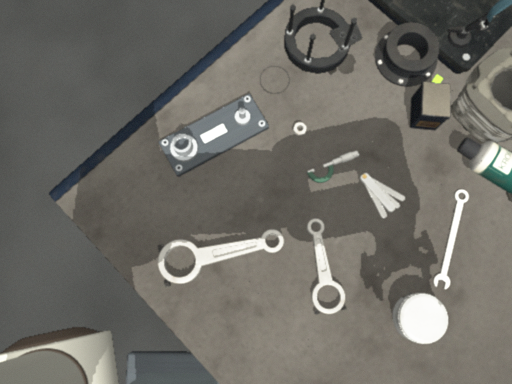

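View pics/side0.png

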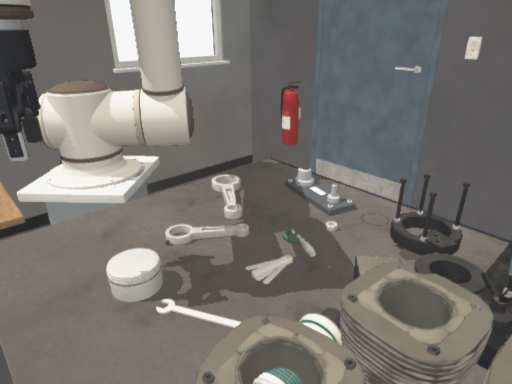

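The top view shows two rods: A with its big eye at (180,262) and small eye at (272,240), and B with its big eye at (328,293) and small eye at (316,227). The fixture has its thick post at (183,147) and thin post at (242,116). B looks smaller, which I'll check against the 128.4 mm bore spacing and in a crop.

```bash
cat > h.py <<'E'
import numpy as np,cv2,pickle
def ray(f,u,v,z):
    R,t=np.array(f["R"]),np.array(f["t"]); c=-R.T@t
    d=R.T@np.array([(u-f["cx"])/f["fx"],(v-f["cy"])/f["fy"],1]); return c+d*(z-c[2])/d[2]
def proj(f,X):
    p=np.array(f["R"])@X+np.array(f["t"]); return np.array([f["fx"]*p[0]/p[2]+f["cx"],f["fy"]*p[1]/p[2]+f["cy"]])
E
python3 - <<'E'
from h import *
f=pickle.load(open("top0.pkl","rb")); im=f["frame"]
g=cv2.cvtColor(im,cv2.COLOR_RGB2GRAY)
for th in(130,150):
  m=(g>th).astype(np.uint8)
  cs,h=cv2.findContours(m,cv2.RETR_CCOMP,cv2.CHAIN_APPROX_NONE)
  for i,c in enumerate(cs):
    a=cv2.contourArea(c)
    x,y,w,hh=cv2.boundingRect(c)
    if a>25 and 100<y+hh/2<320 and 150<x<350:
        e=cv2.fitEllipse(c); print(th,"hole" if h[0][i][3]>=0 else "outer",round(a),np.round(e[0],1),np.round(e[1],1),ray(f,*e[0],18 if y>200 else 60).round(1)[:2])
A=ray(f,180,262,18);B=ray(f,272,240,18);C=ray(f,328,293,18);D=ray(f,316,227,18)
print(np.linalg.norm(A-B),np.linalg.norm(C-D))
a=cv2.resize(im[205:325,285:375],None,fx=5,fy=5,interpolation=cv2.INTER_CUBIC)
b=cv2.resize(im[80:190,150:280],None,fx=2.6,fy=5.45*.5,interpolation=cv2.INTER_CUBIC)
b=cv2.resize(im[85:185,150:275],None,fx=2.7,fy=2.7,interpolation=cv2.INTER_CUBIC)
s=np.zeros((600,450+b.shape[1],3),np.uint8); s[:,:450]=a; s[:b.shape[0],450:]=b
cv2.imwrite("pics/c1.png",s[:,:800,::-1])
E
```

```text
130 outer 30 [326.4 294.9] [ 9.5 12.5] [ 360.5 -371. ]
130 outer 2938 [208.8 255.2] [ 39.6 133.7] [ 429.3 -154.2]
130 hole 742 [179.6 261.8] [29.4 32.3] [ 416.4 -101. ]
130 hole 136 [272.  240.8] [12.5 14.1] [ 457.5 -270.9]
130 outer 5112 [301.4 304.2] [ 70.9 156.4] [ 343.3 -325.4]
130 hole 424 [328.4 296.9] [22.9 23.6] [ 357.1 -374.7]
130 hole 93 [315.5 226.4] [10.6 11.4] [ 485.7 -352.2]
130 outer 228 [335.8 180.9] [10.5 42.2] [ 564.2 -385.2]
130 outer 168 [344.2 157.5] [ 6.3 39.7] [ 608.6 -401.4]
130 outer 608 [181.5 146.4] [24.6 33.9] [ 625.2 -101. ]
130 hole 118 [181.5 143.6] [10.4 14.7] [ 630.7 -100.7]
130 outer 349 [259.2 141.1] [17.9 38.5] [ 637.7 -244.3]
130 hole 51 [266.2 143.4] [ 6.2 12.7] [ 633.5 -257.3]
130 outer 288 [213.2 133. ] [12.  33.9] [ 652.1 -158.7]
130 outer 148 [282.  128.2] [11.7 21.8] [ 663.4 -286.6]
130 outer 47 [261.3 123. ] [7.8 8. ] [ 673.  -247.9]
130 outer 45 [272.2 115.9] [11.6 13.1] [ 687.3 -268.1]
130 outer 217 [242.1 116.6] [16.4 17.1] [ 685.  -211.8]
150 outer 2770 [208.9 255.1] [ 39.8 132.7] [ 429.5 -154.5]
150 hole 805 [179.2 261.2] [31.5 32.7] [ 417.5 -100.1]
150 hole 156 [271.8 240.4] [13.9 14.5] [ 458.3 -270.7]
150 outer 1535 [324.4 275.4] [30.5 98.1] [ 395.5 -367.8]
150 hole 448 [328.3 296.8] [23.5 24.4] [ 357.1 -374.4]
150 hole 102 [315.6 226.4] [11.2 11.7] [ 485.9 -352.4]
150 outer 138 [345.2 157.1] [ 5.4 40.4] [ 609.5 -403.3]
150 outer 34 [164.5 142. ] [6.3 7.2] [633.1 -69.2]
150 outer 540 [183.3 146.7] [25.1 27.5] [ 624.8 -104.3]
150 hole 131 [181.5 143.4] [10.8 15.7] [ 631.1 -100.7]
150 outer 266 [213.5 132.9] [11.3 33.4] [ 652.3 -159.1]
150 outer 126 [299.7 127.9] [12.3 13.2] [ 664.5 -319.5]
150 outer 34 [261.5 123. ] [6.2 7.2] [ 673.  -248.2]
150 outer 191 [242.1 116.3] [15.4 16. ] [ 685.6 -211.6]
174.70544799933796 122.52568416837919
```

View pics/c1.png

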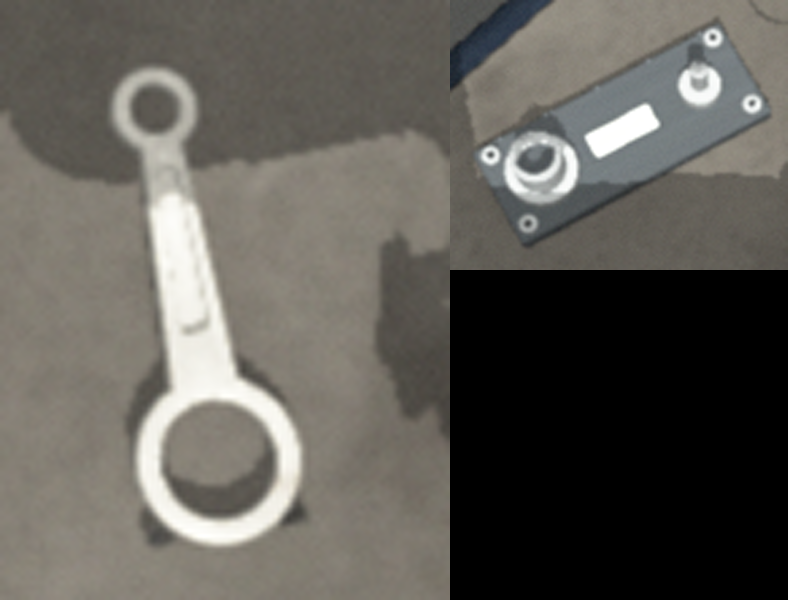

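B's bore spacing measures 130 mm against 175 mm for A, so B is the smaller rod and the right one. In the crop it is clean, with its bores at (328.3,296.8) and (315.6,226.4). Next I'll locate the fixture from its plate, screws and shoulders, and check both objects against the side view.

Run:
```python
from h import *
f=pickle.load(open("top0.pkl","rb")); s=pickle.load(open("side0.pkl","rb"))
cr=lambda u,v:((u-450+.5)/2.7+150-.5,(v+.5)/2.7+85-.5)
sc=[ray(f,*cr(*p),17)[:2] for p in((490,154),(528,223),(752,104),(713,38))]
c=np.mean(sc,0); ax=(sc[3]+sc[2]-sc[0]-sc[1])/2; yaw=np.arctan2(ax[1],ax[0])
print("screws",np.round(sc,1).tolist(),"c",c.round(1),"yaw",np.degrees(yaw).round(2),np.linalg.norm(ax))
for p in((541,167),(699,85)): print("shoulder z28",ray(f,*cr(*p),28)[:2].round(1))
d=np.array([np.cos(yaw),np.sin(yaw)])
for k in(-64.2,64.2):
  X=np.r_[c+k*d,60]; u=proj(f,X); print("post",X.round(1),"top px",u.round(1),"crop",((u-[150,85])*2.7+[450,0]).round(),"side",proj(s,X).round(1))
# plate mask in top
im=f["frame"].astype(int); sub=(im[...,2]-im[...,0]>4).astype(np.uint8); sub[:, :155]=0; 
sub=cv2.morphologyEx(sub,cv2.MORPH_OPEN,np.ones((3,3)))
cs,_=cv2.findContours(sub[90:185,155:280],cv2.RETR_EXTERNAL,cv2.CHAIN_APPROX_NONE); k=max(cs,key=cv2.contourArea)
w=np.array([ray(f,q[0][0]+155,q[0][1]+90,16)[:2] for q in k],np.float32); print("plate",cv2.minAreaRect(w))
b=ray(f,328.3,296.8,18);m=ray(f,315.6,226.4,18)
for n,z in(("big",b),("small",m)): print(n,z.round(1),"side px",proj(s,z).round(1))
S=s["frame"]
A=cv2.resize(S[155:220,275:365],None,fx=6,fy=6,interpolation=cv2.INTER_CUBIC);B=cv2.resize(S[215:255,160:260],None,fx=5,fy=5,interpolation=cv2.INTER_CUBIC)
o=np.zeros((390+200,540,3),np.uint8);o[:390]=A;o[390:,:500]=B;cv2.imwrite("pics/c2.png",o[:,:,::-1])
```

```text
screws [[646.9, -60.6], [596.2, -90.3], [687.7, -248.5], [738.1, -219.2]] c [ 667.2 -154.7] yaw -60.03 182.77704490445268
shoulder z28 [634.5 -99.4]
shoulder z28 [ 697.6 -210.1]
post [635.2 -99.   60. ] top px [180.7 141.2] crop [533. 152.] side [304.8 167.2]
post [ 699.3 -210.3   60. ] top px [241.5 109.4] crop [697.  66.] side [334.1 183.7]
plate ((664.6596069335938, -155.4895782470703), (79.86782836914062, 202.4954833984375), 30.167236328125)
big [ 357.2 -374.4   18. ] side px [178.3 229.9]
small [ 485.8 -352.5   18. ] side px [240.3 226.1]
```

View pics/c2.png

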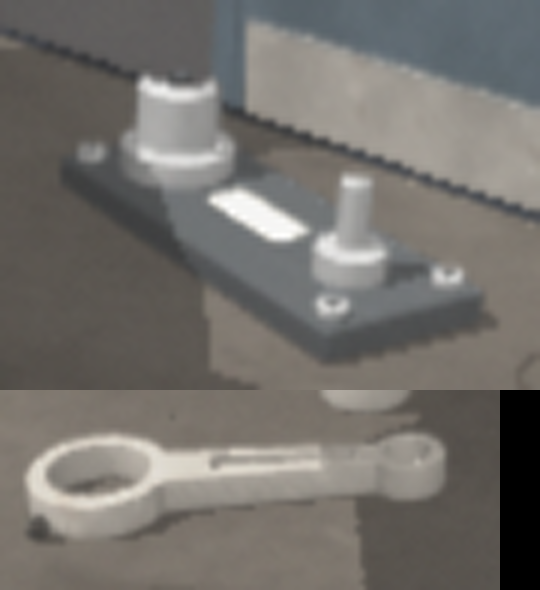

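The side view agrees on the posts: thick top at about (304.6,168.3) and thin top at about (334.4,185), within 2 px of the prediction. Rod B's bores there are at about (180,230.4) and (242.4,227). The bore spacing reads slightly long, so I'll triangulate the rod's height and then work out the approach.

```bash
cat >> h.py <<'E'
def tri(f,p,s,q):
    P=[np.diag([1,1,1.])@np.array([[c["fx"],0,c["cx"]],[0,c["fy"],c["cy"]],[0,0,1]])@np.c_[c["R"],c["t"]] for c in(f,s)]
    X=cv2.triangulatePoints(P[0],P[1],np.array(p,float).reshape(2,1),np.array(q,float).reshape(2,1)); return (X[:3]/X[3]).ravel()
def loc(state,target): # shift in tool axes (m)
    from scipy.spatial.transform import Rotation as Ro
    return Ro.from_quat(state["tool_rot"]).inv().apply(np.array(target)-state["position"])/1000
E
python3 - <<'E'
from h import *
from workcell import state
f=pickle.load(open("top0.pkl","rb")); s=pickle.load(open("side0.pkl","rb"))
g=cv2.cvtColor(s["frame"],cv2.COLOR_RGB2GRAY)
for th in(110,130,150):
  cs,h=cv2.findContours((g>th).astype(np.uint8),cv2.RETR_CCOMP,cv2.CHAIN_APPROX_NONE)
  for i,c in enumerate(cs):
    x,y,w,hh=cv2.boundingRect(c)
    if cv2.contourArea(c)>12 and 160<x<250 and 215<y<250: print(th,h[0][i][3]>=0,x,y,w,hh,np.round(cv2.fitEllipse(c)[0],1))
for p,q in(((328.3,296.8),(179.6,230.2)),((315.6,226.4),(242.2,226.8)),((180.7,141.2),(304.6,168.3)),((241.5,109.4),(334.4,185))): print(tri(f,p,s,q).round(1))
for z in (110,): print(loc(state(),(408.6,-365.6,z)).round(4))
E
```

```text
110 False 245 231 51 53 [270.7 257.6]
110 True 164 239 10 8 [167.9 243.2]
110 True 182 238 22 8 [192.5 241.2]
110 True 173 232 9 4 [177.  233.5]
130 False 164 223 85 22 [196.2 232.1]
130 True 169 230 18 7 [176.9 233. ]
150 False 165 224 71 20 [191.4 231.9]
150 True 169 226 19 11 [177.  231.4]
[ 358.1 -374.3   17.1]
[ 487.4 -352.5   15.9]
[635.6 -98.6  57.1]
[ 700.5 -210.1   56.7]
[ 0.2556 -0.0896  0.1379]
```

Heights come out at 16–17 mm for the rod and 57 mm for the posts, which is consistent with a rod flat on the bench. Moving above the balance point.

```bash
python3 -m jog '[[[0.035,-0.012,0.019,2],[0.07,-0.024,0.038,4],[0.105,-0.036,0.057,6],[0.14,-0.049,0.076,8],[0.175,-0.061,0.095,10.7]]]' 0 60
python3 -m jog '[[[0.03,-0.01,0.015,0],[0.06,-0.019,0.03,0],[0.0806,-0.0286,0.0429,0],[0.0806,-0.0286,0.0429,0],[0.0806,-0.0286,0.0429,0]]]'
python3 - <<'E'
from h import *
from workcell import state
s=state(); q=s["tool_rot"]; print(s["position"],s["opening"],"toolx deg",np.degrees(2*np.arctan2(q[1],q[0])),loc(s,(408.6,-365.6,21)).round(4))
E
```

```text
clock: 0.6
position: [343.9, -419.5, 152.4]
tool_rot: [0.996, 0.084, -0.0, -0.0]
ft_force: [0.3, -1.2, 0.5]
opening: 85.2
grip_force: 0.0
clock: 1.1
position: [417.7, -378.7, 110.0]
tool_rot: [0.996, 0.085, -0.0, -0.0]
ft_force: [0.6, 0.1, -0.2]
opening: 85.4
grip_force: 0.0
[ 417.71630942 -378.71805229  110.01373135] 85.37912352788672 toolx deg 9.748197516476528 [-0.0067 -0.0144  0.089 ]
```

```bash
python3 -m jog '[[[-0.0067,-0.0144,0.01,0],[-0.0067,-0.0144,0.03,0],[-0.0067,-0.0144,0.05,0],[-0.0067,-0.0144,0.065,0],[-0.0067,-0.0144,0.065,0]]]' 60
python3 - <<'E'
from h import *
from workcell import state,grab_frame
s=state(); q=s["tool_rot"]; print(s["position"],s["opening"],loc(s,(408.6,-365.6,21)).round(4))
o=[]
for n,(x,y) in(("top",(280,200)),("side",(150,150))):
    f=grab_frame(n); o.append(cv2.resize(f["frame"][y:y+120,x:x+100],None,fx=4,fy=4,interpolation=cv2.INTER_CUBIC))
cv2.imwrite("pics/c3.png",np.hstack(o)[:,:,::-1])
E
```

```text
clock: 1.6
position: [407.4, -366.0, 44.2]
tool_rot: [0.996, 0.084, -0.001, -0.001]
ft_force: [-0.3, -0.0, -0.0]
opening: 65.2
grip_force: 0.0
[ 407.42174921 -366.02413412   44.16503283] 65.20932093089134 [ 0.0013 -0.0002  0.0232]
```

View pics/c3.png

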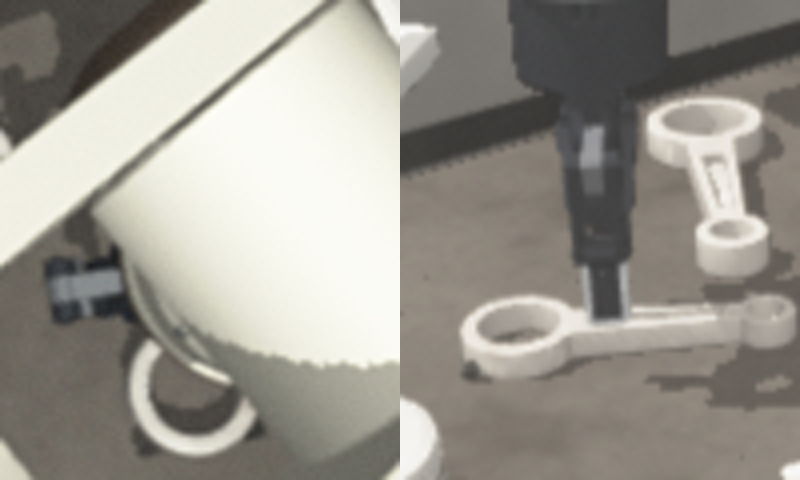

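The side view shows the fingers straddling the shank at crop (605,310), with the rod undisturbed. I'll check that pixel against the expected projection.

Run:
```python
from h import *
s=pickle.load(open("side0.pkl","rb"))
t=lambda X:((proj(s,np.array(X))-[150,150])*4+[400,0]).round(1)
for d in(33,45): print(t([407.4+.169*d,-366-.986*d,31]))
print("bores",t([357.2,-374.4,18]),t([485.8,-352.5,18]))
```

```text
[607.5 323.7]
[606.8 335.8]
bores [513.2 319.5] [761.2 304.4]
```

The finger sits where expected, but the rod appears about 3 mm further along +x. I'll shift the grip by 2.5 mm, go down and close.

```bash
python3 -m jog '[[[0.0015,0,0.006,0],[0.0035,0,0.015,0],[0.0035,0,0.022,0],[0.0035,0,0.0225,0],[0.0035,0,0.0225,0]]]'
python3 -m jog '[[[0,0,0,0],[0,0,0,0],[0,0,0,0],[0,0,0,0],[0,0,0,0]]]' 255 80
python3 -m jog '[[[0,0,0,0],[0,0,0,0],[0,0,0,0],[0,0,0,0],[0,0,0,0]]]'
```

```text
clock: 2.2
position: [412.1, -365.3, 22.6]
tool_rot: [0.996, 0.084, -0.0, -0.0]
ft_force: [0.2, -0.1, 0.6]
opening: 65.4
grip_force: 0.0
clock: 2.7
position: [412.2, -365.4, 23.5]
tool_rot: [0.996, 0.084, 0.0, 0.0]
ft_force: [-2.5, 2.9, 8.8]
opening: 19.6
grip_force: 77.6
clock: 3.2
position: [412.2, -365.4, 23.5]
tool_rot: [0.996, 0.084, 0.0, 0.0]
ft_force: [-2.9, 4.2, 8.9]
opening: 20.0
grip_force: 77.6
```

```bash
python3 -m jog '[[[0,0,-0.005,0],[0,0,-0.015,0],[0,0,-0.03,0],[0,0,-0.045,0],[0,0,-0.06,0]]]'
python3 -m jog '[[[0,0,-0.03,0],[0,0,-0.055,0],[0,0,-0.07,0],[0,0,-0.07,0],[0,0,-0.07,0]]]'
python3 - <<'E'
from h import *
from workcell import state,grab_frame
s=state(); print(s["position"],s["ft_force"],s["ft_torque"],s["tool_rot"])
f=grab_frame("side"); pickle.dump(f,open("side1.pkl","wb")); cv2.imwrite("pics/c4.png",cv2.resize(f["frame"][130:270,140:290],None,fx=4,fy=4,interpolation=cv2.INTER_CUBIC)[:,:,::-1])
E
```

```text
clock: 3.7
position: [412.1, -365.4, 84.0]
tool_rot: [0.996, 0.084, 0.0, -0.0]
ft_force: [-0.1, -0.7, -4.9]
opening: 19.9
grip_force: 78.1
clock: 4.2
position: [412.0, -365.3, 152.6]
tool_rot: [0.996, 0.084, -0.0, -0.0]
ft_force: [-0.3, -0.2, -4.2]
opening: 19.4
grip_force: 78.5
[ 411.97386593 -365.25090516  152.60664455] [-0.3169766  -0.24598282 -4.2013165 ] [-0.01912479 -0.00710287  0.00453462] [ 9.96431329e-01  8.44073171e-02 -2.20781374e-05 -1.05353651e-04]
```

View pics/c4.png

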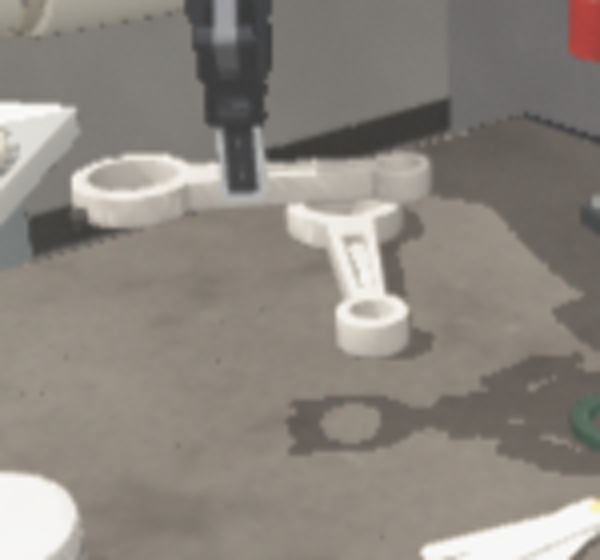

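The rod is lifted and looks level. The big eye centre is at crop (131,180) and the small eye at (404,166). I'll check that numerically with rays onto the expected top-face height.

Run:
```python
from h import *
f=pickle.load(open("side1.pkl","rb"))
c=lambda u,v:((u+.5)/4-.5+140,(v+.5)/4-.5+130)
d=np.array([np.cos(np.radians(9.75)),np.sin(np.radians(9.75))]); T=np.array([412,-365.3])
for n,k,p in(("big",-51.4,(131,180)),("small",77,(404,166))):
  X=np.r_[T+k*d,147]; u=proj(f,X); print(n,"pred crop",((u+.5-[140,130])*4-.5).round(1),"ray x at z147",ray(f,*c(*p),147).round(1), "px/mm z",(proj(f,X+[0,0,10])-u).round(2))
```

```text
big pred crop [137.4 171.5] ray x at z147 [ 361.3 -385.3  147. ] px/mm z [-0.53 -4.8 ]
small pred crop [399.8 159.6] ray x at z147 [ 490.9 -361.1  147. ] px/mm z [-0.14 -4.73]
```

Both eyes read about 4 mm low by the same amount, so the rod is level, and the grip is within about 2 mm of the balance point. Carrying it to the fixture at this height, first half.

```bash
python3 -m jog '[[[0.014,-0.009,0,3],[0.04,-0.025,0,10],[0.074,-0.046,0,18],[0.108,-0.067,0,26],[0.142,-0.088,0,34]]]'
python3 - <<'E'
from h import *
from workcell import state
s=state(); q=s["tool_rot"]; print("toolx",np.degrees(2*np.arctan2(q[1],q[0])),loc(s,(660.9,-143.5,150)).round(4))
E
```

```text
clock: 4.75
position: [537.8, -253.4, 151.5]
tool_rot: [0.977, -0.214, -0.001, -0.0]
ft_force: [0.8, 0.0, -4.0]
opening: 19.4
grip_force: 78.5
toolx -24.668865544915338 [ 0.0659 -0.1513  0.0015]
```

```bash
python3 -m jog '[[[0.013,-0.03,0,7],[0.026,-0.06,0,14],[0.039,-0.09,0,21],[0.05,-0.115,0,28],[0.058,-0.133,0,33]]]'
python3 -m jog '[[[0,0,0,1],[0,0,0,2],[0,0,0,2],[0,0,0,2],[0,0,0,2]]]'
python3 - <<'E'
from h import *
from workcell import state,grab_frame
s=state(); q=s["tool_rot"]; print("toolx",np.degrees(2*np.arctan2(q[1],q[0])),loc(s,(660.9,-143.5,150)).round(4),s["qpos"].round(2))
E
```

```text
clock: 5.25
position: [645.6, -155.8, 151.1]
tool_rot: [0.877, -0.481, -0.001, 0.0]
ft_force: [-0.7, -0.9, -4.8]
opening: 19.9
grip_force: 78.5
clock: 5.75
position: [644.5, -158.0, 152.9]
tool_rot: [0.869, -0.495, -0.0, -0.0]
ft_force: [-0.1, 1.3, -4.6]
opening: 19.5
grip_force: 78.6
toolx -59.32330729686337 [-0.0041 -0.0215  0.003 ] [-0.36  0.38  1.35  0.    1.42  2.25]
```

```bash
python3 -m jog '[[[-0.002,-0.008,0,0.3],[-0.004,-0.016,0.003,0.7],[-0.0041,-0.0215,0.015,0.7],[-0.0041,-0.0215,0.028,0.7],[-0.0041,-0.0215,0.028,0.7]]]'
python3 -m jog '[[[0,0,0,0],[0,0,0,0],[0,0,0,0]]]'
python3 - <<'E'
from h import *
from workcell import state,grab_frame
s=state(); q=s["tool_rot"]; print("toolx",np.degrees(2*np.arctan2(q[1],q[0])),s["position"])
o=[]
for n,(x,y) in(("top",(140,70)),("side",(265,125))):
    f=grab_frame(n); pickle.dump(f,open(n+"2.pkl","wb")); o.append(cv2.resize(f["frame"][y:y+115,x:x+130] if n=="top" else f["frame"][y:y+115,x:x+130],None,fx=5,fy=5,interpolation=cv2.INTER_CUBIC))
a=cv2.resize(o[0],None,fx=.6,fy=.6); b=o[1][:,:]
cv2.imwrite("pics/t2.png",a[:,:,::-1]); c=np.zeros((575,800,3),np.uint8); c[:, :520]=b[:,:520]; c[:345,520:]=a[:,:280]; cv2.imwrite("pics/c5.png",c[:,:,::-1])
E
```

```text
clock: 6.25
position: [660.3, -142.4, 121.6]
tool_rot: [0.866, -0.5, -0.002, 0.0]
ft_force: [0.3, -0.1, -5.7]
opening: 19.8
grip_force: 78.6
clock: 6.55
position: [661.4, -143.2, 125.5]
tool_rot: [0.866, -0.5, 0.0, -0.0]
ft_force: [-0.3, -0.5, -4.5]
opening: 19.3
grip_force: 78.7
toolx -60.026362531205145 [ 661.42569587 -143.18054582  125.46888877]
```

View pics/c5.png

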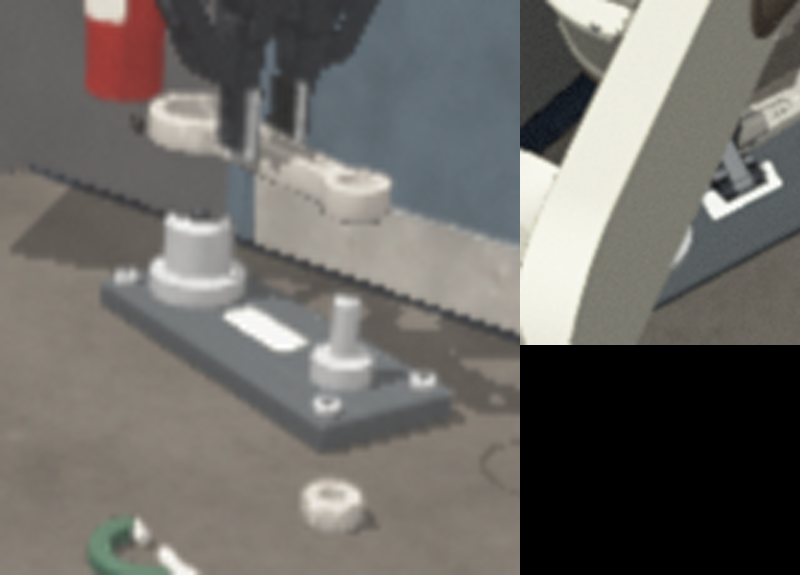

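The side view shows the rod level over the fixture. The small eye is at about (357,182) above the thin post at (347,300), and the big eye's left edge is at x=148 above the thick post at (198,218). I'll compare these with the predictions and view the small eye from the top.

Run:
```python
from h import *
f=pickle.load(open("side2.pkl","rb")); t=pickle.load(open("top2.pkl","rb"))
to=lambda u:((u+.5-[265,125])*5-.5).round(1)
zt=120
for n,P,r in(("big",[635.2,-99],30),("small",[699.3,-210.3],15.5)):
  print(n,"post top",to(proj(f,np.r_[P,60])),"eye ctr",to(proj(f,np.r_[P,zt])),"+5x",to(proj(f,np.r_[P,zt]+[5,0,0])),"+5y",to(proj(f,np.r_[P,zt]+[0,5,0])),"+5z",to(proj(f,np.r_[P,zt]+[0,0,5])))
  a=np.linspace(0,6.28,90); E=np.array([proj(f,[P[0]+r*np.cos(k),P[1]+r*np.sin(k),zt]) for k in a]); print("  eye outline min/max crop",to(E.min(0)),to(E.max(0)))
  print("  top px post",proj(t,np.r_[P,60]).round(1),"eye",proj(t,np.r_[P,zt]).round(1))
A=cv2.resize(t["frame"][65:165,200:300],None,fx=6,fy=6,interpolation=cv2.INTER_CUBIC); cv2.imwrite("pics/c6.png",A[:,:,::-1])
```

```text
big post top [201.1 213.2] eye ctr [206.3 105.8] +5x [215.9 105.9] +5y [205.8 103. ] +5z [206.8  96.6]
  eye outline min/max crop [149.   89.3] [264.  123.2]
  top px post [180.7 141.2] eye [175.5 130.9]
small post top [347.4 295.7] eye ctr [357.5 177.7] +5x [368.3 177.9] +5y [356.1 174.2] +5z [358.4 167.6]
  eye outline min/max crop [324.  166.9] [391.3 188.9]
  top px post [241.5 109.4] eye [240.5  97.1]
```

View pics/c6.png

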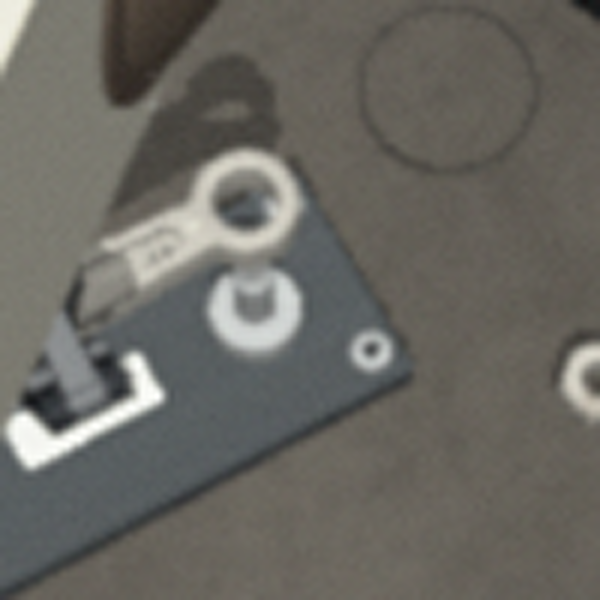

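From the top, the small eye is centred at (240.6,98.3) against a predicted (240.5,97.1). In the side view, eye-to-post offsets match prediction within about 1–2 mm in position and height. It is centred and level, so I'm lowering it to 25 mm of air.

```bash
python3 -m jog '[[[0,0,0.004,0],[0,0,0.01,0],[0,0,0.015,0],[0,0,0.017,0],[0,0,0.017,0]]]'
python3 -m jog '[[[0,0,0,0],[0,0,0,0],[0,0,0,0],[0,0,0,0],[0,0,0,0]]]'
python3 - <<'E'
from h import *
from workcell import state,grab_frame
s=state(); q=s["tool_rot"]; print("toolx",np.degrees(2*np.arctan2(q[1],q[0])),s["position"],s["joint_velocities"].round(3))
f=grab_frame("side");t=grab_frame("top")
A=cv2.resize(f["frame"][130:225,270:370],None,fx=5,fy=5,interpolation=cv2.INTER_CUBIC);B=cv2.resize(t["frame"][85:180,215:275],None,fx=5,fy=5,interpolation=cv2.INTER_CUBIC)
cv2.imwrite("pics/c7.png",np.hstack([A,B])[:,:,::-1])
for n,P in(("big",[635.2,-99]),("small",[699.3,-210.3])):
  for z in(60,103): print(n,z,"side",((proj(f,np.r_[P,z])+.5-[270,130])*5-.5).round(),"top",((proj(t,np.r_[P,z])+.5-[215,85])*5-.5+[500,0]).round())
E
```

```text
clock: 7.15
position: [661.1, -142.9, 107.3]
tool_rot: [0.866, -0.5, -0.0, 0.0]
ft_force: [0.1, -0.3, -5.2]
opening: 19.6
grip_force: 78.7
clock: 7.65
position: [661.3, -142.9, 108.0]
tool_rot: [0.866, -0.5, 0.0, -0.0]
ft_force: [0.7, 0.5, -5.3]
opening: 19.7
grip_force: 78.7
toolx -60.01486762610077 [ 661.32710539 -142.94922954  107.99851597] [-0.001 -0.002  0.001 -0.     0.001 -0.   ]
big 60 side [176. 188.] top [330. 283.]
big 103 side [180. 112.] top [312. 247.]
small 60 side [322. 271.] top [635. 124.]
small 103 side [330. 187.] top [631.  81.]
```

View pics/c7.png

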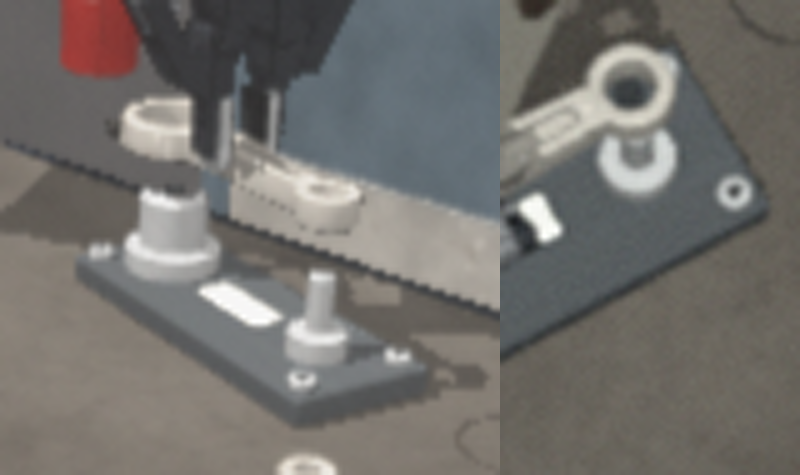

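The final view shows the rod level with about 25 mm of air. The small eye at (329,191) is over the thin post at (322,276), and the big eye is over the thick post at (173,193). All are within 1–2 mm of the expected lines and the arm is still, so I'm handing in.

```bash
python3 -c "
from workcell import sign_off
print(sign_off())"
```

```text
the job is handed in; nothing more can be done
None
```

The smaller connecting rod is held steady and level over the gauging fixture, with the eyes over their posts to within about 2 mm and about 25 mm of air; the job was handed in at about 8 s of the 35 s allowed.

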